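# Load the ware dryer and purge it

### The job

Pull the dryer's tray out on its slides until it locks, and stand every bud vase from the wooden ware board upright on the tray. Then press the release button on top of the dryer, push the tray fully home, and push the purge valve's lever all the way over towards the dryer, hold it there for at least two seconds and let it spring back to the middle. Leave the bowl, the mug and the spatula alone.

Things in the scene. Friction and masses are not known exactly. Their poses are not given: they have to be found in the camera images.
- dryer_front (a point): grey sheet-metal ware dryer fixed on the table, 280 mm deep (its x), 310 mm wide (its y), flat top 165 mm high. This point: middle of the lower edge of its front face; its x points away from the robot, into the dryer, y to the left. The tray's front panel (304 mm wide, 12 mm thick, top 138 mm above the table) covers the front when shut.
- tray (a joint): travel of the tray, m: 0 home, grows as pulled out (dryer's -x). From 0.125 it rides over a spring latch (pull up to 15 N) and locks past 0.163 (end stop 0.170; rests locked at about 0.162). A return spring (up to 6 N) and slide friction (3.5 N) act always: on release the locked tray glides back by itself to about 0.08 and stays near there; pushed home, it stays home.
- tray_handle (a point): middle of the tray's handle: a level round steel bar 12 mm thick, 110 mm long along the dryer's y, 50 mm in front of the tray's front panel and 62 mm in front of the dryer's face when shut, 118 mm above the table. Axes as the dryer's. Moves with the tray.
- tray_floor (a point): middle of the tray's loading area, on its floor's upper side, 32 mm above the table; dryer's axes; moves with the tray. Floor reaches 83 mm to the front panel (-x), 153 mm to the rear rim, 126 mm to either side rim; rims 22 mm high. With the tray locked out the dryer's face is 80 mm from here towards +x. The dryer's roof is 120 mm above the floor.
- release_top (a point): middle of the top of the release button: black upright push button, 36 mm in diameter, on the dryer's roof at the middle of the front edge, its top 182 mm above the table. Pressed straight down from above.
- release (a joint): travel of the release button, m: 0 up, 0.012 fully down; springs back. It frees the tray from about 0.009; takes about 5 N (fully down).
- valve: purge valve fixed on the table: dark steel block 75 x 60 mm, 55 mm high on a base plate 130 x 100 x 6 mm, with a brass stub towards +x. Origin: centre of the underside; axes nearly those of the world, x away from the robot. It stands left or right of the dryer, the ware board on the other side.
- valve_lever (a joint): angle of the valve's lever, rad, 0 upright, stops at +0.5 and -0.5; the lever swings sideways about the valve's x axis 60 mm above the table; positive leans towards the valve's -y (the robot's right), negative towards +y (left). A spring (0.8 N m per rad, about 4 N at the knob at the stop) recentres it when let go.
- lever_knob (a point): centre of the black ball knob (32 mm in diameter) on the lever's end, 105 mm from its pivot; 165 mm above the table when upright. The steel rod below is 12 mm thick.
- board: wooden ware board fixed flat on the table, 280 mm (its x) x 200 mm (its y) x 8 mm thick. Origin: centre of its underside. The vases and a bowl stand on it.
- vase1: terracotta bud vase, upright: heavy round body 64 mm in diameter up to 40 mm height, shoulder narrowing to a straight neck 27 mm thick from 58 mm up to the 30 mm lip at 100 mm. Origin: centre of its underside, z along its axis. 0.15 to 0.3 kg. May be absent (None at the start). Three to five vases are present, all alike.
- vase2: terracotta bud vase, upright: heavy round body 64 mm in diameter up to 40 mm height, shoulder narrowing to a straight neck 27 mm thick from 58 mm up to the 30 mm lip at 100 mm. Origin: centre of its underside, z along its axis. 0.15 to 0.3 kg. May be absent (None at the start). Three to five vases are present, all alike.
- vase3: terracotta bud vase, upright: heavy round body 64 mm in diameter up to 40 mm height, shoulder narrowing to a straight neck 27 mm thick from 58 mm up to the 30 mm lip at 100 mm. Origin: centre of its underside, z along its axis. 0.15 to 0.3 kg. May be absent (None at the start). Three to five vases are present, all alike.
- vase4: terracotta bud vase, upright: heavy round body 64 mm in diameter up to 40 mm height, shoulder narrowing to a straight neck 27 mm thick from 58 mm up to the 30 mm lip at 100 mm. Origin: centre of its underside, z along its axis. 0.15 to 0.3 kg. May be absent (None at the start). Three to five vases are present, all alike.
- vase5: terracotta bud vase, upright: heavy round body 64 mm in diameter up to 40 mm height, shoulder narrowing to a straight neck 27 mm thick from 58 mm up to the 30 mm lip at 100 mm. Origin: centre of its underside, z along its axis. 0.15 to 0.3 kg. May be absent (None at the start). Three to five vases are present, all alike.
- bowl: small terracotta bowl, 78 mm in diameter, 42 mm high, standing on the ware board among the vases; not part of the load. Origin: centre of its underside.
- mug: white ceramic mug with a handle, 76 mm in diameter, 90 mm high, at the left side of the table, origin centre of its underside; leave alone.
- spatula: hand spatula with wooden handle, lying at the right side of the table, origin midway along it; leave alone.
Mind the look-alikes: they are no part of the job. What is shaped like the vase4 but green is not meant.

How it is judged:
By the outcome, as a careful person would: the job done as asked, in the order asked, and still so for the second after the job is handed in, with the robot touching nothing.
Of vase1, vase2, vase3, vase4, vase5 only 3 to 5 are there at a start; the rules pass over those that are not, and their reading is None.
At some moment in a run one of vase1, vase2, vase3, vase4, vase5 may be knocked a few centimetres aside while the robot is not near it.
Once in a run the grip may slacken for a moment while it holds something.
It also fails if it takes over 210 s, if anything falls off the work surface, if the arm or the gripper's body presses on something with over 40 N, if the wrist force passes 120 N, or if a joint passes its speed limit or range.

### The arm

A 6-joint arm with a two-finger parallel gripper is mounted at the origin on the work surface. World frame = base frame: x ahead of the robot, y to its left, z up, the work surface at z = 0. Lengths are in mm, angles in degrees, forces in N, time in s.
With the tool pointing down it reaches from about 350 to 850 mm from the base axis. Payload 8.1 kg.
Tool frame: the origin (TCP) lies at the very end of the fingers, on their centre line; the grasp point (between the pads) lies 19 mm behind it; z points along the fingers, y is the line along which they close (so a half turn about z gives the same grasp; the last joint's range is limited). The gripper opens to 85 mm and grips with 20 to 120 N. Pads are 22 mm wide; open, the fingers measure 114 mm over their backs; the gripper's body (76 mm by 85 mm) begins 54 mm behind the grasp point. The pads swing forward as they close: fully open they stand 13 mm farther back than shut.
Start: joints at [71.368, 7.471, 85.268, -0, 87.261, -4.893], TCP at [142.483, 582.841, 231.292] pointing down, gripper open.
Joint ranges: [-169.43, 169.43], [-51.17, 129.36], [1.28, 143.12], [-76.62, 256.62], [0, 156.53], [-152.29, 152.29]. Speed limits (degrees/s): [136.94, 136.94, 159.86, 180, 180, 180].

### API

Orientations are given as [roll, pitch, yaw] about the fixed x, y, z axes, in that order (R = Rz(yaw) Ry(pitch) Rx(roll)).
In Python, from bench import status, viewer, job gives the robot as it stands.
- The arm moves only by the tool arm_command, never from a script. Its argument "targets" is a list that holds one entry, the list of rows, each a list of 7 numbers: the shift along the world's x, y, z in m, then the turn, a rotation vector about the world's x, y, z in rad, then the opening, from -1 (shut) to 1 (fully open). In form: [[[dx, dy, dz, rx, ry, rz, gripper], ...]]. A call has 1 to 10 rows; each row shifts and turns the commanded pose from where the row before left it; what a row does not reach is not made up. A row lasts 1/8 s, in which the tool goes at most 62.5 mm and 10.7 degrees, less where a joint would pass 70% of its speed; a pose out of reach is approached as far as the arm can. A call with a gripper value outside its range is refused whole. The fingers move at their own pace and stop on an object; "force" is the grip in N (left out, the last holds). Time passes only in rows, so rows that do not move let the fingers close. It gives the time, the measured TCP pose, the force, the opening and the grip force at its end, in the units of the state.
- status.sense(): the state, without advancing time (a new reading comes with each control period).
- viewer.snapshot(name): name is "scene" or "top" or "wrist"; returns the picture (480x640x3 uint8, red, green, blue); there is no depth.
- viewer.camera_model(name): a dict with "vertical_fov" (degrees; the focal length in pixels is half the picture's height over the tangent of half this angle, whatever the lens; pixels are square), "cx", "cy" (the principal point, pixels), "xyz" and "attitude" of the camera in the world. Camera axes: x right, y down, z forward; pixel columns grow to the right and rows downward; lengths in mm; the calibration is good to about 2 mm. The wrist camera is an equidistant fisheye: a pixel r from the principal point sees the ray r / f radians off the axis. A picture is of the moment at which its call begins: read the wrist's pose just before it. camera_model takes no time and is no camera call; for the wrist camera it gives the pose at the moment of the call.
- job.hand_in(): hands the job in; it is judged then, once.
The state is a dict: "time": time; "joint_pos": joint angles; "qd": joint speeds; "joint_efforts": joint torques, N m; "tool_pos": TCP position; "tcp_rot": TCP orientation; "ft_force": force on the tool from outside, world axes, zero at the start; "wrist_torque": the same for the moment, N m; "finger_gap": finger opening in mm; "grip_force": force on a finger pad.
Only numpy, scipy, OpenCV 4.12 (cv2) and the standard library are available. Lean on these libraries where they do the work, as an engineer would, in place of code of your own. Each camera call takes 0.05 s, during which the arm holds its last target. There are 200 camera calls.

## Working session

There is one attempt and no reset: what is moved stays moved. The work goes in short steps, Python scripts to look and compute and a tool call to move; the robot and the scene stay as the last step left them, time stands still between calls to the robot, and variables do not carry over. Pictures are saved under pics/ and viewed, at most 14 in all, crops included, and the job is handed in when it is done.

Besides the shell and the picture viewer there is one more tool, called after "Call:" as a command line: name --argument value ..., lists and objects as JSON in quotes. arm_command: Moves the arm, as the interface text tells. Its arguments: {"type":"object","properties":{"targets":{"type":"array"},"force":{"type":"number"}},"required":["targets"]}

```bash
ls; mkdir -p pics; python3 - <<'E'
from bench import status, viewer
import cv2
print(status.sense())
for n in("scene","top","wrist"):
    print(n,viewer.camera_model(n))
    cv2.imwrite(f"pics/{n}0.png",viewer.snapshot(n)[:,:,::-1])
E
```

```text
pics
{'time': 0.0, 'joint_pos': array([ 7.13688943e+01,  7.51539500e+00,  8.53305355e+01, -1.07641410e-03,
        8.72616003e+01, -4.89297403e+00]), 'qd': array([-0.03661149, -0.05806261, -0.05142913,  0.0169613 , -0.11930043,
       -0.05971921]), 'joint_efforts': array([-1.76325306e-03, -5.69360447e+01, -5.00558996e+01, -3.14322706e-04,
        1.40367297e-02,  3.76076446e-05]), 'tool_pos': array([142.29531362, 582.30595441, 230.22940597]), 'tcp_rot': array([-1.79892769e+02, -8.10063972e-03,  1.66261913e+02]), 'ft_force': array([-0.72628408,  0.29845627, -0.19235348]), 'wrist_torque': array([-0.0078065 , -0.02783616, -0.07083744]), 'grip_force': 0.0, 'finger_gap': 85.2447828156091}
scene {'vertical_fov': 56.974999110820264, 'cx': 323.265564656082, 'cy': 242.94686275424831, 'xyz': array([1161.45948205,  842.49599172,  942.19601609]), 'attitude': array([-127.49847702,    1.09592656,  142.31605157])}
top {'vertical_fov': 52.90528514581396, 'cx': 318.0527756748585, 'cy': 242.33441303166484, 'xyz': array([ 393.47627704,   19.01825209, 1337.37600647]), 'attitude': array([-174.50615391,   -0.3705662 ,  -89.04426953])}
wrist {'vertical_fov': 65.70646984690485, 'cx': 324.7677192617828, 'cy': 244.5833490505219, 'xyz': array([ 69.55420142, 599.94272666, 373.07507841]), 'attitude': array([1.62709877e+02, 1.13964426e-01, 7.63138834e+01])}
```

View pics/top0.png

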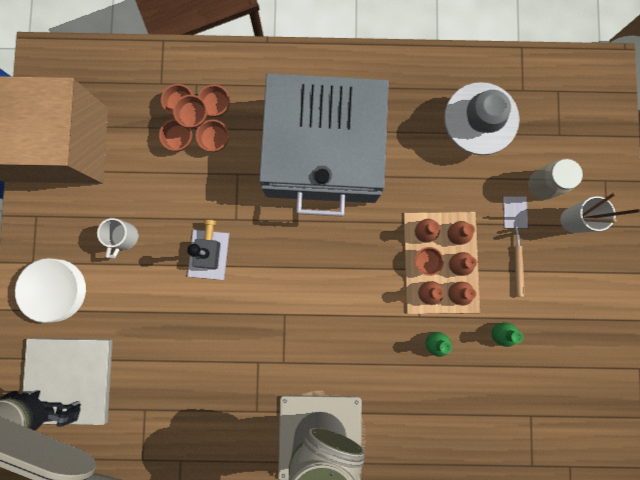

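View pics/scene0.png

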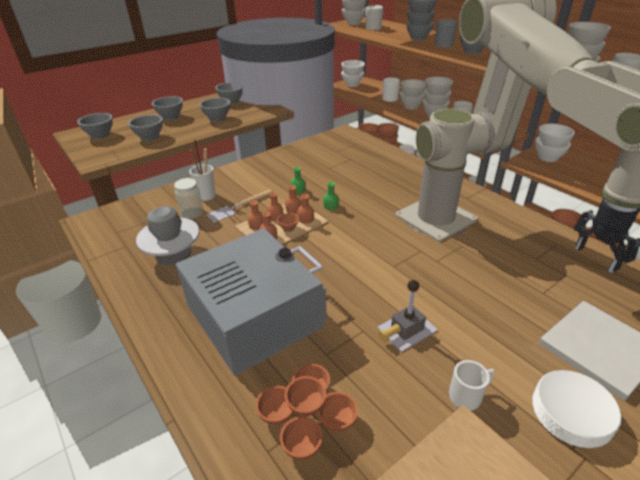

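Top picture: terracotta vases are on the board at (428,230), (461,231), (462,263), (431,292), (461,292). Look-alikes are the bowl at (429,261), the green vases at (438,344) and (508,334), and the bowls at (190,115). I choose the five terracotta necked ones. The dryer handle is at (321,210), the button at (321,176) and the lever knob at (194,250). Next is a close crop.

```bash
cat > h.py <<'E'
import numpy as np, cv2
from scipy.spatial.transform import Rotation as R
from bench import status, viewer
def ray(m,uv,fish=False):
    f=240/np.tan(np.radians(m["vertical_fov"]/2)); d=(np.array(uv,float)-[m["cx"],m["cy"]])/f
    if fish:
        t=np.hypot(*d); v=np.array([*(d/max(t,1e-9)*np.sin(t)),np.cos(t)])
    else: v=np.array([*d,1.])
    return R.from_euler("xyz",m["attitude"],degrees=True).as_matrix()@v
def at(m,uv,z,fish=False):
    v=ray(m,uv,fish); return m["xyz"]+v*(z-m["xyz"][2])/v[2]
def proj(m,p,fish=False):
    f=240/np.tan(np.radians(m["vertical_fov"]/2))
    c=R.from_euler("xyz",m["attitude"],degrees=True).as_matrix().T@(np.array(p)-m["xyz"])
    if fish: r=np.hypot(c[0],c[1]); k=np.arctan2(r,c[2])/max(r,1e-9)
    else: k=1/c[2]
    return np.array([m["cx"]+f*k*c[0],m["cy"]+f*k*c[1]])
E
python3 - <<'E'
from h import *
m=viewer.camera_model("top"); im=cv2.imread("pics/top0.png")
a=cv2.resize(im[205:325,395:490],None,fx=5,fy=5,interpolation=cv2.INTER_CUBIC)[:600]
b=cv2.resize(im[160:220,255:395],None,fx=5,fy=5,interpolation=cv2.INTER_CUBIC)[:300]
c=cv2.resize(im[215:285,180:240],None,fx=4,fy=4,interpolation=cv2.INTER_CUBIC)
cv2.imwrite("pics/crop1.png",a)
o=np.zeros((600,700,3),np.uint8);o[:300]=b;o[310:590,:240]=c
cv2.imwrite("pics/crop2.png",o)
for n,uv,z in [("v",(428,230),108),("v",(461,231),108),("v",(462,263),108),("v",(431,292),108),("v",(461,292),108),("bowl",(429,261),50),("btn",(321,176),182),("handle",(321,210),118),("knob",(194,250),165),("g",(438,344),100),("g",(508,334),100),("pL",(264,197),165),("pR",(384,201),138)]: print(n,at(m,uv,z).round())
E
```

```text
v [ 549. -269.  108.]
v [ 547. -354.  108.]
v [ 465. -356.  108.]
v [ 390. -276.  108.]
v [ 391. -352.  108.]
bowl [ 472. -285.   50.]
btn [667.   9. 182.]
handle [594.   7. 118.]
knob [482. 315. 165.]
g [ 260. -295.  100.]
g [ 287. -473.  100.]
pL [616. 148. 165.]
pR [ 616. -151.  138.]
```

View pics/crop1.png

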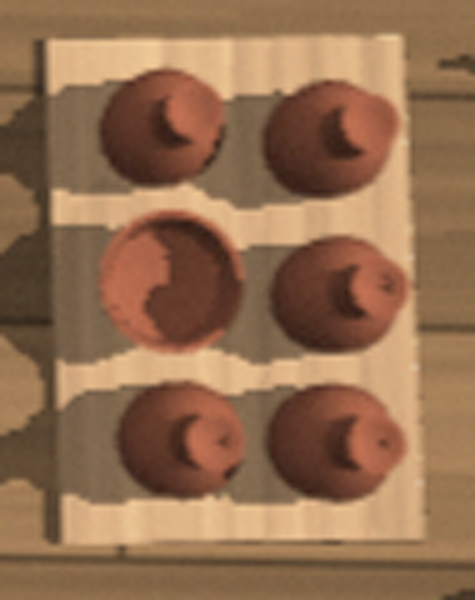

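View pics/crop2.png

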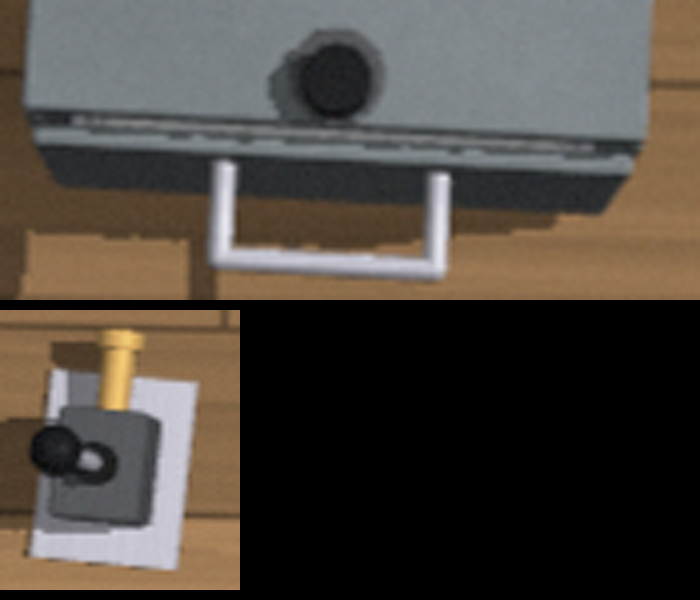

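```bash
python3 - <<'E'
from h import *
m=viewer.camera_model("top")
for l,b in [((196,118),(162,127)),((371,121),(322,140)),((381,285),(332,294)),((215,441),(182,440)),((378,443),(328,442))]:
    print("lip",at(m,np.array(l)/5+[395,205],108).round(1)[:2],"body",at(m,np.array(b)/5+[395,205],38).round(1)[:2])
print("bowl",at(m,np.array((172,282))/5+[395,205],50)[:2])
P=lambda x,y,z:at(m,np.array((x,y))/5+[255,160],z)
a,b=P(25,105,165),P(643,140,165);print("front",a,b,np.degrees(np.arctan2(*(a-b)[[1,0]]))-90)
a,b=P(213,257,118),P(445,270,118);print("bar",a,b,(a+b)/2,np.degrees(np.arctan2(*(a-b)[[1,0]]))-90)
print("btn",P(335,80,182))
Q=lambda x,y,z:at(m,np.array((x,y-310))/4+[180,215],z)
print("knob",Q(56,450,165)); c=[Q(52,368,6),Q(198,381,6),Q(30,557,6),Q(177,570,6)];print("valve",np.mean(c,0),np.degrees(np.arctan2(*(c[0]-c[2])[[1,0]])))
# scene check
s=viewer.camera_model("scene");im=cv2.imread("pics/scene0.png")
for p in [(549,-269,108),(391,-352,108),(667,9,182),(594,7,118),(482,315,165)]: print(p,proj(s,p).round())
E
```

```text
lip [ 552.5 -285. ] body [ 556.3 -283.8]
lip [ 552.5 -375.2] body [ 550.7 -370.8]
lip [ 468.1 -379.2] body [ 467.1 -375.2]
lip [ 387.4 -293.6] body [ 387.3 -293.7]
lip [ 387.8 -376.5] body [ 387.5 -372.2]
bowl [ 471.34420381 -285.92360218]
front [656.0438179  159.22961706 165.        ] [ 643.99602195 -146.35947572  165.        ] -2.257706730778338
bar [589.35181723  66.65713947 118.        ] [584.7387782  -51.98359048 118.        ] [587.04529771   7.3367745  118.        ] -2.226677048292032
btn [667.3747081    6.48607388 182.        ]
knob [482.38384898 314.90584066 165.        ]
valve [482.28968964 314.32306286   6.        ] -4.220733607172904
(549, -269, 108) [271. 214.]
(391, -352, 108) [295. 189.]
(667, 9, 182) [286. 250.]
(594, 7, 118) [308. 257.]
(482, 315, 165) [413. 284.]
```

Call:
arm_command --targets '[[[0.031,-0.041,0,0,0,-0.171,0.05],[0.031,-0.041,0,0,0,-0.171,0.05],[0.031,-0.041,0,0,0,-0.171,0.05],[0.031,-0.041,0,0,0,-0.171,0.05],[0.031,-0.041,0,0,0,-0.171,0.05],[0.031,-0.041,0,0,0,-0.171,0.05],[0.031,-0.041,0,0,0,-0.171,0.05],[0.031,-0.041,0,0,0,-0.171,0.05],[0.031,-0.041,0,0,0,0,0.05],[0.031,-0.041,0,0,0,0,0.05]]]' --force 60

```text
time: 1.4
tool_pos: [453.1, 171.3, 231.2]
tcp_rot: [-180.0, -0.0, 87.9]
ft_force: [0.3, 1.2, -0.1]
finger_gap: 44.4
grip_force: 0.0
```

Call:
arm_command --targets '[[[0.034,-0.041,0,0,0,0,0.05],[0.034,-0.041,0,0,0,0,0.05],[0.033,-0.041,0,0,0,0,0.05],[0.033,-0.041,0,0,0,0,0.05],[0,0,-0.03,0,0,0,0.05],[0,0,0,0,0,0,0.05]]]'

```text
time: 2.15
tool_pos: [584.5, 8.4, 197.9]
tcp_rot: [-179.6, -0.0, 87.8]
ft_force: [0.2, 0.5, 0.6]
finger_gap: 44.7
grip_force: 0.0
```

```bash
python3 - <<'E'
from h import *
s=status.sense();m=viewer.camera_model("wrist");im=viewer.snapshot("wrist")[:,:,::-1].copy()
print(s["tool_pos"],s["tcp_rot"])
for p in [(587,7.3,118),(589.3,62,118),(585,-48,118),(667.4,6.5,182)]:
    u=proj(m,p,True);print(u);cv2.drawMarker(im,tuple(int(x) for x in u.round()),(0,255,0),0,8)
cv2.imwrite("pics/w1.png",im)
E
```

```text
[584.52071153   8.44923013 197.89087123] [-1.79631857e+02 -2.03180346e-02  8.78158441e+01]
[327.95149534 255.11168093]
[328.58425207 168.27900437]
[327.77331615 330.84742889]
[488.35067223 292.00299531]
```

View pics/w1.png

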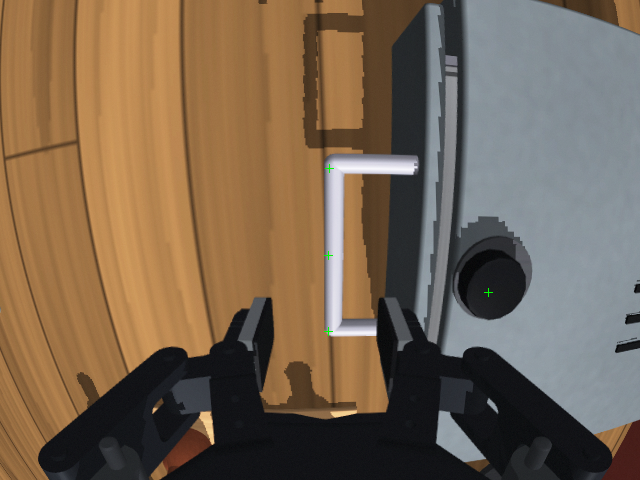

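The wrist view shows the handle bar at u≈336, v 163–328, about 5 mm further in x than first measured, so it is at x≈591. It lies between the fingers. I descend and grip.

Call:
arm_command --targets '[[[0.006,0,-0.025,0,0,0,0.05],[0,0,-0.025,0,0,0,0.05],[0,0,-0.025,0,0,0,0.05],[0,0,-0.023,0,0,0,0.05],[0,0,0,0,0,0,-1],[0,0,0,0,0,0,-1],[0,0,0,0,0,0,-1],[0,0,0,0,0,0,-1]]]'

```text
time: 3.2
tool_pos: [590.1, 9.5, 104.6]
tcp_rot: [-179.7, -0.0, 87.9]
ft_force: [-15.2, 1.7, 6.7]
finger_gap: 9.6
grip_force: 58.6
```

Call:
arm_command --targets '[[[-0.02,0.0008,0,0,0,0,-1],[-0.02,0.0008,0,0,0,0,-1],[-0.02,0.0008,0,0,0,0,-1],[-0.02,0.0008,0,0,0,0,-1],[-0.02,0.0008,0,0,0,0,-1],[-0.02,0.0008,0,0,0,0,-1],[-0.02,0.0008,0,0,0,0,-1],[-0.015,0.0006,0,0,0,0,-1],[0,0,0,0,0,0,-1]]]'

```text
time: 4.32
tool_pos: [437.7, 15.1, 104.6]
tcp_rot: [179.9, 0.0, 87.9]
ft_force: [0.8, -0.3, -5.5]
finger_gap: 9.6
grip_force: 61.7
```

Call:
arm_command --targets '[[[-0.006,0,0,0,0,0,-1],[-0.006,0,0,0,0,0,-1],[-0.003,0,0,0,0,0,-1],[0,0,0,0,0,0,-1]]]'

```text
time: 4.82
tool_pos: [424.1, 15.6, 104.6]
tcp_rot: [179.8, -0.1, 87.9]
ft_force: [7.7, 3.0, -9.9]
finger_gap: 9.3
grip_force: 61.2
```

Call:
arm_command --targets '[[[-0.004,0,0,0,0,0,-1],[0,0,0,0,0,0,-1],[0.002,0,0,0,0,0,0.05],[0,0,0,0,0,0,0.05],[0,0,0,0,0,0,0.05],[0,0,0.025,0,0,0,0.05],[0,0,0.035,0,0,0,0.05],[0,0,0.045,0,0,0,0.05],[0,-0.04,0.03,0,0,0.157,0.05],[0,-0.05,0,0,0,0.157,0.05]]]'

```text
time: 6.08
tool_pos: [422.2, -75.8, 242.1]
tcp_rot: [179.7, 0.2, 106.3]
ft_force: [1.4, -0.8, -0.4]
finger_gap: 45.2
grip_force: 0.0
```

Call:
arm_command --targets '[[[0.01,-0.05,0,0,0,0.157,0.05],[0.01,-0.05,0,0,0,0.157,0.05],[0.01,-0.05,0,0,0,0.157,0.05],[0.01,-0.05,0,0,0,0.157,0.05],[0.01,-0.05,0,0,0,0.157,0.05],[0,0,0,0,0,0.157,0.05],[0,0,0,0,0,0.157,0.05],[0,0,0,0,0,0.157,0.05],[0,0,0,0,0,0,0.05]]]'

```text
time: 7.2
tool_pos: [470.4, -325.1, 238.4]
tcp_rot: [-180.0, -0.0, 177.8]
ft_force: [0.2, 0.6, 0.4]
finger_gap: 45.2
grip_force: 0.0
```

```bash
python3 - <<'E'
from h import *
s=status.sense();m=viewer.camera_model("wrist")
print(s["tool_pos"],s["tcp_rot"])
im=viewer.snapshot("wrist")[:,:,::-1].copy();t=viewer.snapshot("top")[:,:,::-1]
for p in [(554,-284.5,108),(552,-373,108),(467.5,-377,108),(387.3,-293.6,108),(387.6,-374,108)]:
    u=proj(m,p,True);cv2.drawMarker(im,tuple(int(x) for x in u.round()),(0,255,0),0,8)
o=np.zeros((480,800,3),np.uint8);o[:,:480]=cv2.resize(im,(640,480))[:,80:560];
c=t[150:330,250:490];o[:240,480:]=cv2.resize(c,(320,240))
cv2.imwrite("pics/t2.png",o);cv2.imwrite("pics/t2full.png",t)
E
```

```text
[ 470.41616812 -325.0829072   238.38557471] [-1.79999760e+02 -6.29669306e-03  1.77767933e+02]
```

View pics/t2.png

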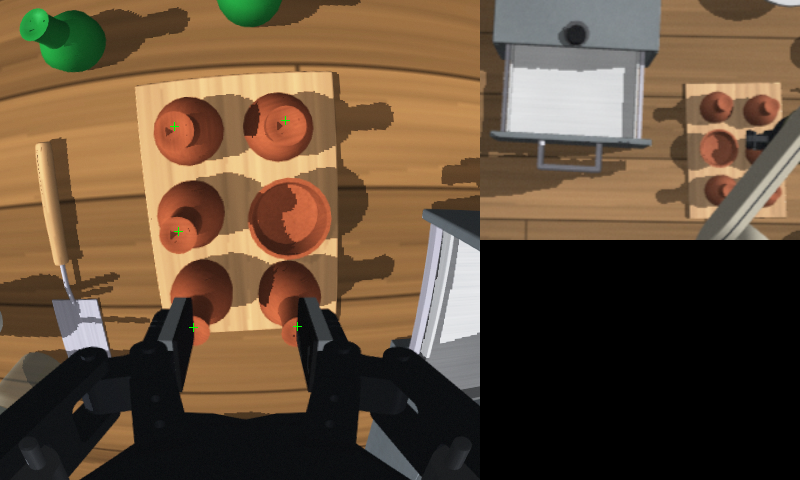

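The wrist view shows the five terracotta lips within a few mm of their markers: v5 (181,130), v4 (285,123), v3 (178,234), and v1 and v2 at the fingers. The bowl is at (290,217). In the inset the tray is locked out, with its bar at about (317,276) in the full picture. I check its position numerically.

```bash
python3 - <<'E'
from h import *
m=viewer.camera_model("top");im=cv2.imread("pics/t2full.png")
g=cv2.cvtColor(im,cv2.COLOR_BGR2GRAY)
print(at(m,(317.5,276),118)[:2])
for z,u,v in [(138,(490-480)/1.333+250,132/1.333+150),(138,(651-480)/1.333+250,144/1.333+150),(54,(505-480)/1.333+250,98/1.333+150),(54,(635-480)/1.333+250,104/1.333+150)]: print(at(m,(u,v),z)[:2])
c=np.array([571.5,10]);a=np.radians(-2.2);Rm=np.array([[np.cos(a),-np.sin(a)],[np.sin(a),np.cos(a)]])
for d in [(25,-40),(25,40),(-40,-80),(-40,0),(-40,80)]: print(d,(c+Rm@d).round(1))
for d in [(-83,-126),(-83,126),(80,126),(80,-126)]:
  print(proj(m,[*(c+Rm@d),32]).round(1),end=" ")
E
```

```text
[425.54249342  13.060245  ]
[489.58621685 163.81813471]
[ 472.26171728 -137.55358957]
[565.42462177 145.78485965]
[ 557.84342135 -115.92099107]
(25, -40) [594.9 -30.9]
(25, 40) [598.  49.]
(-40, -80) [528.5 -68.4]
(-40, 0) [531.5  11.5]
(-40, 80) [534.6  91.5]
[364.  256.1] [271.3 251. ] [275.1 191.9] [366.8 197. ]
```

Call:
arm_command --targets '[[[0.02,0.01,-0.02,0,0,0,0.3],[0.02,0.01,-0.02,0,0,0,0.3],[0.02,0.01,-0.02,0,0,0,0.3],[0.02,0.01,-0.02,0,0,0,0.3],[0.003,0.001,-0.02,0,0,0,0.3],[0,0,-0.02,0,0,0,0.3],[0,0,-0.02,0,0,0,0.3],[0,0,-0.02,0,0,0,0.3]]]'

```text
time: 8.3
tool_pos: [553.0, -284.4, 77.1]
tcp_rot: [-180.0, -0.0, 177.8]
ft_force: [-0.4, -0.2, 0.0]
finger_gap: 55.6
grip_force: 0.0
```

Call:
arm_command --targets '[[[0,0,-0.003,0,0,0,-1],[0,0,0,0,0,0,-1],[0,0,0,0,0,0,-1],[0,0,0,0,0,0,-1],[0,0,0.02,0,0,0,-1],[0,0,0.03,0,0,0,-1],[0,0,0.04,0,0,0,-1],[0,0,0.04,0,0,0,-1],[0,0,0.03,0,0,0,-1],[0,0,0,0,0,0,-1]]]' --force 60

```text
time: 9.55
tool_pos: [555.4, -285.1, 240.6]
tcp_rot: [-179.8, 0.4, 177.8]
ft_force: [1.1, -1.0, -2.1]
finger_gap: 25.9
grip_force: 59.5
```

Call:
arm_command --targets '[[[0,0.042,0,0,0,0,-1],[0,0.042,0,0,0,0,-1],[0.01,0.042,0,0,0,0,-1],[0.01,0.042,0,0,0,0,-1],[0.01,0.043,0,0,0,0,-1],[0.0095,0.043,0,0,0,0,-1],[0,0,-0.03,0,0,0,-1],[0,0,-0.03,0,0,0,-1],[0,0,-0.04,0,0,0,-1],[0,0,-0.02,0,0,0,-1]]]'

```text
time: 10.8
tool_pos: [590.4, -29.6, 111.3]
tcp_rot: [180.0, -0.3, 177.8]
ft_force: [-0.8, -0.7, -2.9]
finger_gap: 26.2
grip_force: 59.5
```

Call:
arm_command --targets '[[[0,0,-0.004,0,0,0,-1],[0,0,-0.004,0,0,0,-1],[0,0,0,0,0,0,-1]]]'

```text
time: 11.18
tool_pos: [593.9, -30.1, 108.6]
tcp_rot: [-180.0, 0.1, 177.8]
ft_force: [0.1, -1.0, -2.8]
finger_gap: 26.6
grip_force: 59.6
```

Call:
arm_command --targets '[[[0,0,-0.004,0,0,0,-1],[0,0,-0.003,0,0,0,-1],[0,0,0,0,0,0,-1],[0,0,0,0,0,0,-1]]]'

```text
time: 11.68
tool_pos: [593.0, -30.0, 100.3]
tcp_rot: [-180.0, -0.0, 177.8]
ft_force: [-0.3, -0.3, -2.7]
finger_gap: 26.2
grip_force: 59.6
```

Call:
arm_command --targets '[[[0,0,-0.002,0,0,0,-1],[0,0,0,0,0,0,-1],[0,0,0,0,0,0,-1]]]'

```text
time: 12.05
tool_pos: [593.0, -29.9, 98.3]
tcp_rot: [-180.0, 0.0, 177.8]
ft_force: [0.6, 0.1, -3.3]
finger_gap: 26.2
grip_force: 60.3
```

Call:
arm_command --targets '[[[0,0,-0.002,0,0,0,-1],[0,0,0,0,0,0,-1],[0,0,0,0,0,0,-1]]]'

```text
time: 12.42
tool_pos: [593.7, -29.9, 98.2]
tcp_rot: [-180.0, 0.1, 177.8]
ft_force: [-4.9, 1.4, 9.3]
finger_gap: 26.3
grip_force: 61.5
```

Call:
arm_command --targets '[[[0,0,0.001,0,0,0,0.25],[0,0,0,0,0,0,0.25],[0,0,0,0,0,0,0.25],[0,0,0.03,0,0,0,0.25],[0,0,0.05,0,0,0,0.25],[0,0,0.06,0,0,0,0.25],[0,0,0,0,0,0,0.25]]]'

```text
time: 13.3
tool_pos: [596.3, -30.4, 244.4]
tcp_rot: [-179.9, 0.6, 177.8]
ft_force: [-0.1, 0.3, -0.5]
finger_gap: 53.2
grip_force: 0.0
```

```bash
cat > chk.py <<'E'
from h import *
import sys
def blobs(im):
    h=cv2.cvtColor(im,cv2.COLOR_BGR2HSV)
    k=cv2.inRange(h,(0,120,40),(9,255,255));k=cv2.morphologyEx(k,cv2.MORPH_OPEN,np.ones((3,3)))
    n,l,s,c=cv2.connectedComponentsWithStats(k)
    return [(c[i].round(1).tolist(),int(s[i,4]),s[i,:4].tolist()) for i in range(1,n) if s[i,4]>100 and c[i][0]>255 and 130<c[i][1]<400]
if __name__=="__main__":
    im=viewer.snapshot("top")[:,:,::-1].copy();cv2.imwrite(f"pics/{sys.argv[1]}.png",im)
    for b in blobs(im): print(b)
    print(status.sense()["tool_pos"])
E
python3 -c "
from chk import *
for b in blobs(cv2.imread('pics/top0.png')): print(b)"; echo; python3 chk.py t3
```

```text
([427.5, 229.6], 390, [416, 219, 23, 22])
([461.2, 232.0], 400, [448, 222, 26, 22])
([428.5, 261.0], 605, [415, 247, 28, 28])
([462.7, 262.9], 412, [450, 253, 26, 22])
([430.9, 292.2], 416, [419, 282, 24, 22])
([461.7, 292.5], 437, [449, 282, 27, 22])

([334.4, 213.3], 303, [324, 204, 22, 19])
([460.7, 231.9], 407, [448, 222, 26, 22])
([428.2, 261.4], 576, [415, 247, 28, 28])
([463.1, 263.0], 393, [450, 253, 26, 22])
([431.5, 292.2], 390, [419, 282, 24, 22])
([461.7, 292.4], 427, [449, 282, 26, 22])
[594.83539592 -30.21061279 240.82349859]
```

Call:
arm_command --targets '[[[-0.01,-0.05,0,0,0,0,0.25],[-0.01,-0.05,0,0,0,0,0.25],[-0.01,-0.05,0,0,0,0,0.25],[-0.01,-0.05,0,0,0,0,0.25],[-0.003,-0.05,0,0,0,0,0.25],[0,-0.05,0,0,0,0,0.25],[0,-0.043,0,0,0,0,0.25],[0,0,-0.04,0,0,0,0.25],[0,0,-0.04,0,0,0,0.25],[0,0,-0.04,0,0,0,0.25]]]'

```text
time: 14.6
tool_pos: [548.7, -372.4, 113.7]
tcp_rot: [179.9, -0.1, 177.8]
ft_force: [0.3, 0.5, -1.0]
finger_gap: 53.4
grip_force: 0.0
```

Call:
arm_command --targets '[[[0,0,-0.025,0,0,0,0.25],[0,0,-0.02,0,0,0,0.25],[0,0,0,0,0,0,0.25],[0,0,0,0,0,0,-1],[0,0,0,0,0,0,-1],[0,0,0,0,0,0,-1],[0,0,0,0,0,0,-1]]]'

```text
time: 15.48
tool_pos: [551.0, -373.5, 74.1]
tcp_rot: [-179.9, 0.1, 177.8]
ft_force: [0.8, 1.3, 6.9]
finger_gap: 26.0
grip_force: 59.6
```

Call:
arm_command --targets '[[[0,0,0.03,0,0,0,-1],[0,0,0.04,0,0,0,-1],[0,0,0.05,0,0,0,-1],[0,0,0.04,0,0,0,-1],[0,0.052,0,0,0,0,-1],[0,0.052,0,0,0,0,-1],[0,0.053,0,0,0,0,-1],[0,0.053,0,0,0,0,-1],[0.012,0.053,0,0,0,0,-1],[0.012,0.053,0,0,0,0,-1]]]'

```text
time: 16.73
tool_pos: [573.7, -55.3, 232.1]
tcp_rot: [-180.0, -0.0, 177.8]
ft_force: [0.6, -0.7, -3.0]
finger_gap: 26.1
grip_force: 59.9
```

Call:
arm_command --targets '[[[0.012,0.053,0,0,0,0,-1],[0.011,0.053,0,0,0,0,-1],[0,0,-0.04,0,0,0,-1],[0,0,-0.04,0,0,0,-1],[0,0,-0.03,0,0,0,-1],[0,0,-0.02,0,0,0,-1],[0,0,0,0,0,0,-1],[0,0,0,0,0,0,-1]]]'

```text
time: 17.73
tool_pos: [597.8, 48.9, 103.7]
tcp_rot: [-180.0, 0.1, 177.8]
ft_force: [0.2, 0.6, -2.4]
finger_gap: 26.1
grip_force: 60.1
```

Call:
arm_command --targets '[[[0,0,-0.004,0,0,0,-1],[0,0,-0.002,0,0,0,-1],[0,0,0,0,0,0,-1],[0,0,0,0,0,0,-1]]]'

```text
time: 18.23
tool_pos: [597.9, 49.0, 98.1]
tcp_rot: [180.0, 0.1, 177.8]
ft_force: [-2.6, -0.2, 6.1]
finger_gap: 26.1
grip_force: 60.8
```

Contact at 98.1. I release, lift and check.

Call:
arm_command --targets '[[[0,0,0,0,0,0,0.25],[0,0,0,0,0,0,0.25],[0,0,0,0,0,0,0.25],[0,0,0.03,0,0,0,0.25],[0,0,0.05,0,0,0,0.25],[0,0,0.06,0,0,0,0.25],[0,-0.04,0,0,0,0,0.25]]]'

```text
time: 19.1
tool_pos: [600.4, 10.5, 243.7]
tcp_rot: [180.0, 0.7, 178.0]
ft_force: [1.3, -0.7, -0.4]
finger_gap: 53.3
grip_force: 0.0
```

```bash
python3 chk.py t4
```

```text
([305.2, 210.9], 350, [295, 201, 22, 21])
([335.2, 212.1], 345, [324, 202, 22, 22])
([428.1, 260.9], 570, [415, 247, 27, 28])
([462.5, 262.9], 411, [450, 253, 26, 22])
([431.3, 292.2], 402, [420, 282, 24, 22])
([461.8, 292.5], 426, [450, 282, 25, 23])
[598.92043759   4.51738423 240.3124513 ]
```

Call:
arm_command --targets '[[[-0.02,-0.048,0,0,0,0,0.25],[-0.02,-0.048,0,0,0,0,0.25],[-0.02,-0.048,0,0,0,0,0.25],[-0.02,-0.048,0,0,0,0,0.25],[-0.02,-0.048,0,0,0,0,0.25],[-0.02,-0.048,0,0,0,0,0.25],[-0.01,-0.048,0,0,0,0,0.25],[0,-0.049,0,0,0,0,0.25],[0,0,-0.04,0,0,0,0.25],[0,0,0,0,0,0,0.25]]]'

```text
time: 20.4
tool_pos: [464.7, -374.5, 191.9]
tcp_rot: [179.7, -0.3, 177.8]
ft_force: [-0.1, 0.7, -0.8]
finger_gap: 53.5
grip_force: 0.0
```

Call:
arm_command --targets '[[[0.002,-0.002,-0.04,0,0,0,0.25],[0,0,-0.04,0,0,0,0.25],[0,0,-0.025,0,0,0,0.25],[0,0,-0.016,0,0,0,0.25],[0,0,0,0,0,0,0.25],[0,0,0,0,0,0,-1],[0,0,0,0,0,0,-1],[0,0,0,0,0,0,-1],[0,0,0,0,0,0,-1]]]'

```text
time: 21.52
tool_pos: [470.0, -378.7, 77.2]
tcp_rot: [-179.9, 0.1, 177.8]
ft_force: [0.2, 2.0, 6.6]
finger_gap: 26.4
grip_force: 58.8
```

Call:
arm_command --targets '[[[0,0,0.03,0,0,0,-1],[0,0,0.04,0,0,0,-1],[0,0,0.05,0,0,0,-1],[0,0,0.035,0,0,0,-1],[0.01,0.052,0,0,0,0,-1],[0.01,0.052,0,0,0,0,-1],[0.01,0.052,0,0,0,0,-1],[0.01,0.052,0,0,0,0,-1],[0.01,0.052,0,0,0,0,-1],[0.0085,0.05,0,0,0,0,-1]]]'

```text
time: 22.78
tool_pos: [527.5, -66.3, 230.5]
tcp_rot: [-180.0, 0.0, 177.8]
ft_force: [0.6, -0.5, -1.0]
finger_gap: 25.8
grip_force: 59.6
```

Call:
arm_command --targets '[[[0,0,-0.03,0,0,0,-1],[0,0,-0.04,0,0,0,-1],[0,0,-0.04,0,0,0,-1],[0,0,-0.015,0,0,0,-1],[0,0,-0.003,0,0,0,-1],[0,0,0,0,0,0,-1],[0,0,0,0,0,0,-1]]]'

```text
time: 23.65
tool_pos: [528.7, -68.3, 104.1]
tcp_rot: [-180.0, 0.2, 177.8]
ft_force: [0.1, -0.2, -2.7]
finger_gap: 26.1
grip_force: 60.2
```

Call:
arm_command --targets '[[[0,0,-0.002,0,0,0,-1],[0,0,-0.002,0,0,0,-1],[0,0,0,0,0,0,-1],[0,0,0,0,0,0,-1]]]'

```text
time: 24.15
tool_pos: [529.0, -68.1, 101.1]
tcp_rot: [-180.0, 0.2, 177.8]
ft_force: [-4.8, 2.5, 14.1]
finger_gap: 25.9
grip_force: 61.6
```

Call:
arm_command --targets '[[[0,0,0.001,0,0,0,0.25],[0,0,0,0,0,0,0.25],[0,0,0,0,0,0,0.25],[0,0,0.03,0,0,0,0.25],[0,0,0.05,0,0,0,0.25],[0,0,0.06,0,0,0,0.25],[0,0,0,0,0,0,0.25]]]'

```text
time: 25.02
tool_pos: [530.6, -68.7, 245.7]
tcp_rot: [-179.9, 0.6, 177.8]
ft_force: [0.3, -0.6, 0.1]
finger_gap: 53.1
grip_force: 0.0
```

```bash
python3 chk.py t5
```

```text
([305.0, 210.3], 360, [295, 200, 21, 22])
([347.5, 241.7], 225, [338, 234, 22, 16])
([428.4, 261.1], 582, [415, 247, 28, 28])
([431.5, 292.1], 390, [420, 282, 23, 22])
([461.6, 292.6], 437, [449, 282, 27, 22])
[529.20758319 -68.39547147 242.37789957]
```

Call:
arm_command --targets '[[[-0.02,-0.045,0,0,0,0,0.25],[-0.02,-0.045,0,0,0,0,0.25],[-0.02,-0.045,0,0,0,0,0.25],[-0.02,-0.045,0,0,0,0,0.25],[-0.02,-0.045,0,0,0,0,0.25],[-0.02,-0.045,0,0,0,0,0.25],[-0.02,-0.033,0,0,0,0,0.25],[0,0,-0.04,0,0,0,0.25],[0,0,-0.03,0,0,0,0.25],[0,0,0,0,0,0,0.25]]]'

```text
time: 26.32
tool_pos: [385.2, -368.7, 164.6]
tcp_rot: [179.6, -0.3, 177.8]
ft_force: [-1.1, -0.8, 0.1]
finger_gap: 53.4
grip_force: 0.0
```

```bash
python3 chk.py t6
```

```text
([305.5, 210.7], 393, [295, 200, 22, 23])
([334.7, 211.7], 385, [324, 201, 22, 23])
([348.7, 238.8], 396, [338, 228, 22, 23])
([428.5, 261.0], 596, [415, 247, 28, 28])
([431.0, 292.0], 410, [419, 282, 24, 22])
([457.7, 289.6], 231, [449, 282, 23, 20])
[ 386.37471035 -369.69907301  167.13005263]
```

Call:
arm_command --targets '[[[0,0,-0.04,0,0,0,0.25],[0,0,-0.03,0,0,0,0.25],[0,0,-0.02,0,0,0,0.25],[0,0,-0.004,0,0,0,0.25],[0,0,0,0,0,0,0.25],[0,0,0,0,0,0,-1],[0,0,0,0,0,0,-1],[0,0,0,0,0,0,-1],[0,0,0,0,0,0,-1]]]'

```text
time: 27.5
tool_pos: [388.2, -371.9, 76.8]
tcp_rot: [-179.9, 0.1, 177.8]
ft_force: [-0.4, 0.4, 6.8]
finger_gap: 26.2
grip_force: 58.6
```

Call:
arm_command --targets '[[[0,0,0.03,0,0,0,-1],[0,0,0.04,0,0,0,-1],[0,0,0.05,0,0,0,-1],[0,0,0.04,0,0,0,-1],[0.018,0.048,0,0,0,0,-1],[0.018,0.048,0,0,0,0,-1],[0.018,0.048,0,0,0,0,-1],[0.018,0.048,0,0,0,0,-1],[0.018,0.048,0,0,0,0,-1],[0.018,0.048,0,0,0,0,-1]]]'

```text
time: 28.75
tool_pos: [495.5, -81.2, 235.0]
tcp_rot: [180.0, -0.0, 177.8]
ft_force: [0.9, -0.3, -2.6]
finger_gap: 26.2
grip_force: 59.9
```

Call:
arm_command --targets '[[[0.018,0.048,0,0,0,0,-1],[0.017,0.047,0,0,0,0,-1],[0,0,-0.03,0,0,0,-1],[0,0,-0.04,0,0,0,-1],[0,0,-0.04,0,0,0,-1],[0,0,-0.015,0,0,0,-1],[0,0,-0.008,0,0,0,-1],[0,0,0,0,0,0,-1],[0,0,0,0,0,0,-1]]]'

```text
time: 29.88
tool_pos: [531.7, 11.9, 104.0]
tcp_rot: [-180.0, 0.2, 177.8]
ft_force: [-0.2, -0.4, -1.9]
finger_gap: 25.9
grip_force: 60.0
```

Call:
arm_command --targets '[[[0,0,-0.002,0,0,0,-1],[0,0,-0.0015,0,0,0,-1],[0,0,0,0,0,0,-1],[0,0,0,0,0,0,-1]]]'

```text
time: 30.38
tool_pos: [531.7, 11.8, 100.7]
tcp_rot: [-180.0, 0.2, 177.8]
ft_force: [-2.5, -1.0, 7.8]
finger_gap: 26.2
grip_force: 61.2
```

Call:
arm_command --targets '[[[0,0,0,0,0,0,0.25],[0,0,0,0,0,0,0.25],[0,0,0,0,0,0,0.25],[0,0,0.03,0,0,0,0.25],[0,0,0.05,0,0,0,0.25],[0,0,0.06,0,0,0,0.25],[0,0,0,0,0,0,0.25]]]'

```text
time: 31.25
tool_pos: [533.7, 11.8, 245.4]
tcp_rot: [-180.0, 0.6, 177.8]
ft_force: [0.5, -0.6, -1.2]
finger_gap: 53.2
grip_force: 0.0
```

```bash
python3 chk.py t7
```

```text
([342.0, 239.6], 115, [338, 233, 9, 15])
([318.7, 242.2], 138, [309, 238, 21, 10])
([428.3, 261.0], 586, [415, 247, 28, 28])
([430.8, 292.3], 412, [419, 282, 24, 22])
[532.25532346  11.92935581 241.96447461]
```

Call:
arm_command --targets '[[[-0.02,-0.044,0,0,0,0,0.25],[-0.02,-0.044,0,0,0,0,0.25],[-0.02,-0.044,0,0,0,0,0.25],[-0.02,-0.044,0,0,0,0,0.25],[-0.02,-0.044,0,0,0,0,0.25],[-0.02,-0.044,0,0,0,0,0.25],[-0.024,-0.041,0,0,0,0,0.25],[0,0,-0.04,0,0,0,0.25],[0,0,-0.03,0,0,0,0.25],[0,0,0,0,0,0,0.25]]]'

```text
time: 32.55
tool_pos: [384.1, -291.0, 164.5]
tcp_rot: [179.7, -0.4, 177.8]
ft_force: [-0.2, 0.9, 0.4]
finger_gap: 53.2
grip_force: 0.0
```

```bash
python3 chk.py t8
```

```text
([304.9, 210.5], 365, [295, 200, 21, 23])
([335.1, 211.6], 378, [324, 201, 22, 23])
([319.2, 236.3], 385, [309, 226, 22, 22])
([348.7, 238.7], 397, [338, 228, 22, 23])
([428.7, 261.0], 595, [415, 248, 28, 27])
([428.3, 287.3], 156, [419, 282, 21, 15])
[ 385.32218248 -291.89108655  166.9044189 ]
```

Call:
arm_command --targets '[[[0,0,-0.03,0,0,0,0.25],[0,0,0,0,0,0,0.25]]]'

```text
time: 32.85
tool_pos: [385.9, -292.1, 138.0]
tcp_rot: [179.9, -0.1, 177.9]
ft_force: [0.2, 1.0, -0.7]
finger_gap: 53.6
grip_force: 0.0
```

Call:
arm_command --targets '[[[0,0,-0.03,0,0,0,0.25],[0,0,-0.03,0,0,0,0.25],[0,0,-0.004,0,0,0,0.25],[0,0,0,0,0,0,0.25],[0,0,0,0,0,0,-1],[0,0,0,0,0,0,-1],[0,0,0,0,0,0,-1],[0,0,0,0,0,0,-1]]]'

```text
time: 33.85
tool_pos: [387.5, -293.6, 76.5]
tcp_rot: [-179.9, 0.1, 177.8]
ft_force: [-0.9, 2.2, 6.4]
finger_gap: 26.0
grip_force: 58.5
```

Call:
arm_command --targets '[[[0,0,0.03,0,0,0,-1],[0,0,0.04,0,0,0,-1],[0,0,0.05,0,0,0,-1],[0,0,0.04,0,0,0,-1],[0.018,0.048,0,0,0,0,-1],[0.018,0.048,0,0,0,0,-1],[0.018,0.048,0,0,0,0,-1],[0.018,0.048,0,0,0,0,-1],[0.018,0.048,0,0,0,0,-1],[0.018,0.048,0,0,0,0,-1]]]'

```text
time: 35.1
tool_pos: [494.7, -3.3, 235.1]
tcp_rot: [-180.0, 0.0, 177.8]
ft_force: [0.8, -0.9, -2.2]
finger_gap: 26.6
grip_force: 59.7
```

Call:
arm_command --targets '[[[0.02,0.048,0,0,0,0,-1],[0.019,0.049,0,0,0,0,-1],[0,0,-0.03,0,0,0,-1],[0,0,-0.04,0,0,0,-1],[0,0,-0.04,0,0,0,-1],[0,0,-0.015,0,0,0,-1],[0,0,-0.008,0,0,0,-1],[0,0,0,0,0,0,-1],[0,0,0,0,0,0,-1]]]'

```text
time: 36.22
tool_pos: [534.7, 92.1, 103.5]
tcp_rot: [180.0, 0.2, 177.8]
ft_force: [-0.1, -0.8, -2.1]
finger_gap: 26.0
grip_force: 60.0
```

Call:
arm_command --targets '[[[0,0,-0.002,0,0,0,-1],[0,0,-0.0015,0,0,0,-1],[0,0,0,0,0,0,-1],[0,0,0,0,0,0,-1]]]'

```text
time: 36.72
tool_pos: [534.8, 92.3, 100.5]
tcp_rot: [180.0, 0.2, 177.8]
ft_force: [-2.6, 0.4, 8.9]
finger_gap: 26.2
grip_force: 61.2
```

Call:
arm_command --targets '[[[0,0,0,0,0,0,0.25],[0,0,0,0,0,0,0.25],[0,0,0,0,0,0,0.25],[0,0,0.03,0,0,0,0.25],[0,0,0.05,0,0,0,0.25],[0,0,0.06,0,0,0,0.25],[-0.03,0.05,0.02,0,0,0,-1],[-0.03,0.05,0.0,0,0,0,-1],[-0.02,0.05,0.0,0,0,0,-1],[0,0,0,0,0,0,-1]]]'

```text
time: 37.98
tool_pos: [451.8, 245.0, 258.3]
tcp_rot: [179.9, -0.0, 178.1]
ft_force: [0.8, -0.5, 0.3]
finger_gap: -0.3
grip_force: 0.0
```

```bash
python3 chk.py t9; python3 - <<'E'
import cv2
im=cv2.imread("pics/t9.png");cv2.imwrite("pics/t9c.png",cv2.resize(im[150:330,240:490],None,fx=3,fy=3))
E
```

```text
([305.3, 210.4], 379, [295, 200, 22, 23])
([334.9, 211.6], 384, [324, 201, 22, 23])
([288.1, 234.3], 390, [277, 224, 23, 22])
([319.6, 236.0], 371, [309, 225, 22, 23])
([349.2, 238.3], 373, [338, 228, 22, 23])
([428.4, 261.2], 585, [415, 247, 28, 28])
[452.74199549 243.27820379 258.20644943]
```

View pics/t9c.png

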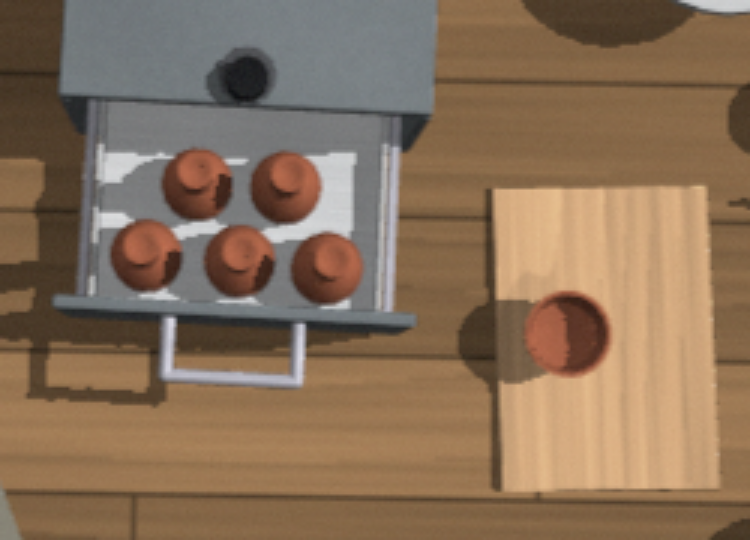

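The crop shows five vases upright in the tray at crop (197,183), (287,186), (147,254), (240,260) and (328,267). Only the bowl is left on the board. Now the button.

Call:
arm_command --targets '[[[0.035,-0.039,0,0,0,0,-1],[0.035,-0.039,0,0,0,0,-1],[0.036,-0.039,0,0,0,0,-1],[0.036,-0.039,0,0,0,0,-1],[0.036,-0.039,0,0,0,0,-1],[0.036,-0.04,0,0,0,0,-1],[0,0,-0.03,0,0,0,-1],[0,0,-0.03,0,0,0,-1],[0,0,0,0,0,0,-1],[0,0,0,0,0,0,-1]]]'

```text
time: 39.28
tool_pos: [667.9, 6.1, 199.5]
tcp_rot: [-180.0, 0.1, 177.8]
ft_force: [1.3, -0.3, 0.5]
finger_gap: 0.2
grip_force: 0.0
```

Call:
arm_command --targets '[[[0,0,-0.012,0,0,0,-1],[0,0,-0.006,0,0,0,-1],[0,0,-0.005,0,0,0,-1],[0,0,-0.004,0,0,0,-1],[0,0,-0.0015,0,0,0,-1],[0,0,0,0,0,0,-1],[0,0,0,0,0,0,-1],[0,0,0,0,0,0,-1]]]'

```text
time: 40.28
tool_pos: [667.8, 7.0, 170.1]
tcp_rot: [-180.0, 0.0, 177.8]
ft_force: [1.1, -0.0, 3.2]
finger_gap: -0.3
grip_force: 2.2
```

Call:
arm_command --targets '[[[0,0,-0.001,0,0,0,-1],[0,0,0,0,0,0,-1],[0,0,0,0,0,0,-1],[0,0,0,0,0,0,-1],[0,0,0,0,0,0,-1],[0,0,0,0,0,0,-1]]]'

```text
time: 41.02
tool_pos: [667.8, 7.0, 170.1]
tcp_rot: [-180.0, 0.1, 177.8]
ft_force: [-1.4, -0.6, 8.7]
finger_gap: 0.1
grip_force: 4.7
```

```bash
python3 chk.py t10; python3 - <<'E'
from h import *
print(status.sense()["ft_force"])
cv2.imwrite("pics/s10.png",np.hstack([cv2.resize(viewer.snapshot("scene")[150:400,150:450,::-1],(400,333)),cv2.resize(cv2.imread("pics/t10.png")[150:400,200:500],(400,333))]))
E
```

```text
([296.2, 205.1], 122, [293, 196, 8, 20])
([320.6, 206.3], 377, [310, 196, 22, 23])
([428.4, 261.1], 582, [415, 247, 28, 28])
[667.82595465   6.9972031  170.02261359]
[-0.36116457 -1.7052865   9.94342036]
```

View pics/s10.png

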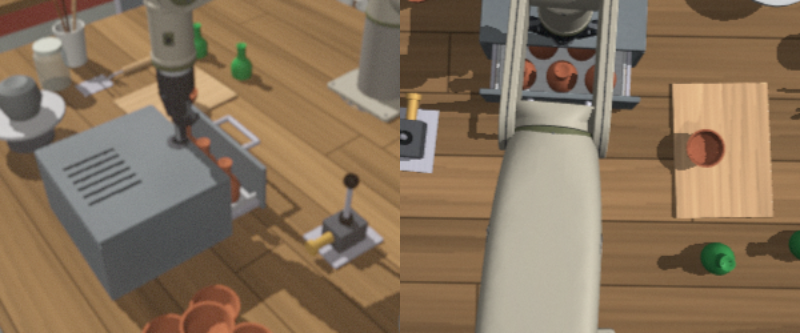

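The tray has glided half in, to about 0.08, with the vases upright. Next I raise, move in front of the handle and push it home.

Call:
arm_command --targets '[[[0,0,0.03,0,0,0,-1],[0,0,0.03,0,0,0,-1],[-0.038,0.001,0,0,0,0,-1],[-0.038,0.001,0,0,0,0,-1],[-0.038,0.001,0,0,0,0,-1],[-0.038,0.001,0,0,0,0,-1],[-0.038,0.001,0,0,0,0,-1],[-0.038,0.001,0,0,0,0,-1],[0,0,-0.03,0,0,0,-1],[0,0,0,0,0,0,-1]]]'

```text
time: 42.38
tool_pos: [437.2, 13.4, 196.2]
tcp_rot: [180.0, -0.3, 177.8]
ft_force: [-0.7, -0.3, -1.1]
finger_gap: 0.0
grip_force: 0.0
```

```bash
python3 - <<'E'
from h import *
s=status.sense();m=viewer.camera_model("wrist");im=viewer.snapshot("wrist")[:,:,::-1].copy();print(s["tool_pos"])
for x in (500,510,520):
    u=proj(m,(x,12,118),True);cv2.drawMarker(im,tuple(int(v) for v in u.round()),(0,255,0),0,8)
cv2.imwrite("pics/w11.png",im)
E
```

```text
[437.15483363  13.36315706 196.17542008]
```

View pics/w11.png

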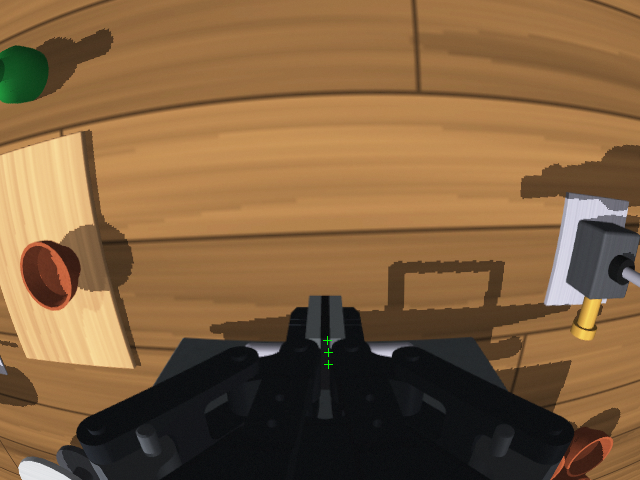

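The wrist view shows the bar ends at row ~348 behind the fingers, so the bar is at x≈507 and the space at x=437 is clear. I descend and push.

Call:
arm_command --targets '[[[0,0,-0.03,0,0,0,-1],[0,0,-0.04,0,0,0,-1],[0,0,-0.02,0,0,0,-1],[0.02,0,0,0,0,0,-1],[0.015,0,0,0,0,0,-1],[0.012,0,0,0,0,0,-1],[0.012,0,0,0,0,0,-1],[0.012,0,0,0,0,0,-1],[0.012,-0.001,0,0,0,0,-1],[0.012,-0.001,0,0,0,0,-1]]]'

```text
time: 43.68
tool_pos: [535.0, 11.4, 108.7]
tcp_rot: [180.0, -0.0, 177.8]
ft_force: [-2.8, 1.2, 0.9]
finger_gap: 0.2
grip_force: 1.5
```

Call:
arm_command --targets '[[[0.01,0,0,0,0,0,-1],[0.01,-0.001,0,0,0,0,-1],[0.008,0,0,0,0,0,-1],[0.006,-0.001,0,0,0,0,-1],[0.004,0,0,0,0,0,-1],[0,0,0,0,0,0,-1],[0,0,0,0,0,0,-1]]]'

```text
time: 44.55
tool_pos: [572.7, 8.9, 108.9]
tcp_rot: [-180.0, 0.0, 177.8]
ft_force: [-1.0, 0.7, -0.7]
finger_gap: -0.0
grip_force: 0.4
```

Call:
arm_command --targets '[[[0.003,0,0,0,0,0,-1],[0.003,0,0,0,0,0,-1],[0,0,0,0,0,0,-1],[0,0,0,0,0,0,-1]]]'

```text
time: 45.05
tool_pos: [574.0, 8.8, 108.7]
tcp_rot: [-180.0, -0.6, 177.8]
ft_force: [-28.3, -1.4, 19.3]
finger_gap: -0.3
grip_force: 14.0
```

Call:
arm_command --targets '[[[-0.02,0,0,0,0,0,-1],[-0.025,0,0.01,0,0,0,-1],[0,0,0.05,0,0,0,-1],[0,0,0.05,0,0,-0.157,-1],[0,0,0.03,0,0,-0.157,-1],[-0.005,0.046,0,0,0,-0.157,-1],[-0.005,0.046,0,0,0,-0.157,-1],[-0.005,0.046,0,0,0,-0.157,-1],[-0.005,0.046,0,0,0,-0.157,-1],[-0.005,0.046,0,0,0,-0.157,-1]]]'

```text
time: 46.3
tool_pos: [508.7, 240.5, 249.5]
tcp_rot: [179.9, 0.0, 114.6]
ft_force: [0.1, 0.0, 0.0]
finger_gap: 0.2
grip_force: 0.0
```

Call:
arm_command --targets '[[[-0.005,0.046,0,0,0,-0.157,-1],[-0.005,0.046,0,0,0,-0.157,-1],[-0.005,0.05,0,0,0,-0.157,-1],[0,0,0,0,0,0,-1],[0,0,0,0,0,0,-1]]]'

```text
time: 46.92
tool_pos: [493.7, 380.9, 249.0]
tcp_rot: [180.0, 0.0, 88.0]
ft_force: [-0.1, -0.7, 0.4]
finger_gap: -0.1
grip_force: 0.0
```

```bash
python3 chk.py t12; python3 - <<'E'
from h import *
s=status.sense();print(s["tcp_rot"])
sc=viewer.snapshot("scene")[:,:,::-1]
cv2.imwrite("pics/s12.png",np.hstack([cv2.resize(sc[180:420,180:480],(400,320)),cv2.resize(cv2.imread("pics/t12.png")[60:300,120:420],(400,320))]))
E
```

```text
([428.4, 261.1], 582, [416, 247, 27, 28])
[493.90105579 380.36130576 249.01735802]
[1.79958184e+02 1.05061434e-02 8.79250703e+01]
```

View pics/s12.png

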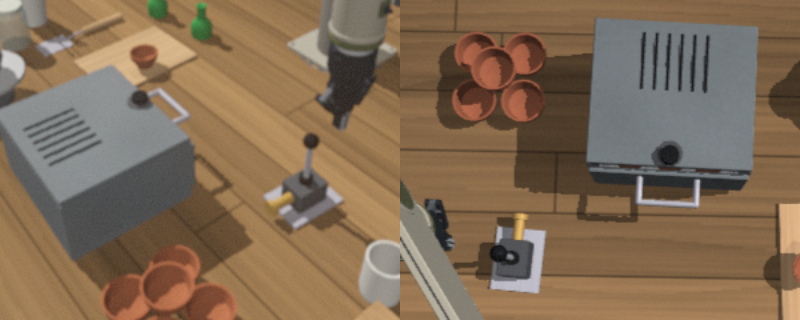

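The tray is home, with the handle back against the dryer. The knob at (500,254) in the right half is upright. I descend on its left side.

Call:
arm_command --targets '[[[-0.012,0,-0.03,0,0,0,-1],[0,0,-0.04,0,0,0,-1],[0,0,-0.03,0,0,0,-1],[0,0,-0.01,0,0,0,-1],[0,-0.015,0,0,0,0,-1],[0,-0.012,0,0,0,0,-1],[0,-0.008,0,0,0,0,-1],[-0.001,-0.01,0,0,0,0,-1],[-0.001,-0.01,0,0,0,0,-1],[0,0,0,0,0,0,-1]]]'

```text
time: 48.28
tool_pos: [479.6, 325.5, 139.1]
tcp_rot: [180.0, -0.0, 87.8]
ft_force: [0.8, 0.6, 1.6]
finger_gap: -0.0
grip_force: 0.6
```

Call:
arm_command --targets '[[[-0.001,-0.01,0,0,0,0,-1],[0,-0.01,0,0,0,0,-1],[0,-0.008,0,0,0,0,-1],[0,0,0,0,0,0,-1],[0,0,0,0,0,0,-1]]]'

```text
time: 48.9
tool_pos: [478.1, 298.2, 138.6]
tcp_rot: [-180.0, -0.0, 87.9]
ft_force: [-2.4, 4.4, -3.0]
finger_gap: -0.4
grip_force: 2.2
```

Call:
arm_command --targets '[[[0,-0.004,0,0,0,0,-1],[0,-0.003,0,0,0,0,-1],[0,0,0,0,0,0,-1],[0,0,0,0,0,0,-1]]]'

```text
time: 49.4
tool_pos: [478.2, 293.3, 138.6]
tcp_rot: [180.0, -0.2, 87.9]
ft_force: [-0.9, 13.3, -7.1]
finger_gap: 0.1
grip_force: 6.8
```

Call:
arm_command --targets '[[[0,-0.001,0,0,0,0,-1],[0,0,0,0,0,0,-1],[0,0,0,0,0,0,-1],[0,0,0,0,0,0,-1],[0,0,0,0,0,0,-1],[0,0,0,0,0,0,-1],[0,0,0,0,0,0,-1],[0,0,0,0,0,0,-1],[0,0,0,0,0,0,-1],[0,0,0,0,0,0,-1]]]'

```text
time: 50.65
tool_pos: [478.2, 293.2, 138.7]
tcp_rot: [180.0, -0.3, 88.0]
ft_force: [1.2, 17.5, -8.4]
finger_gap: 0.1
grip_force: 8.9
```

```bash
python3 - <<'E'
from h import *
print(status.sense()["ft_force"])
sc=viewer.snapshot("scene")[:,:,::-1];t=viewer.snapshot("top")[:,:,::-1]
cv2.imwrite("pics/s13.png",np.hstack([cv2.resize(sc[200:380,330:530],(400,360)),cv2.resize(t[180:300,150:283],(400,360))]))
E
```

```text
[ 1.15963129 17.47574265 -8.4209422 ]
```

Call:
arm_command --targets '[[[0,0,0,0,0,0,-1],[0,0,0,0,0,0,-1],[0,0,0,0,0,0,-1],[0,0,0,0,0,0,-1],[0,0,0,0,0,0,-1],[0,0,0,0,0,0,-1],[0,0,0,0,0,0,-1],[0,0,0,0,0,0,-1],[0,0,0,0,0,0,-1],[0,0,0,0,0,0,-1]]]'

```text
time: 52.0
tool_pos: [478.2, 293.2, 138.7]
tcp_rot: [180.0, -0.3, 88.0]
ft_force: [-0.4, 18.3, -8.7]
finger_gap: -0.2
grip_force: 8.9
```

View pics/s13.png

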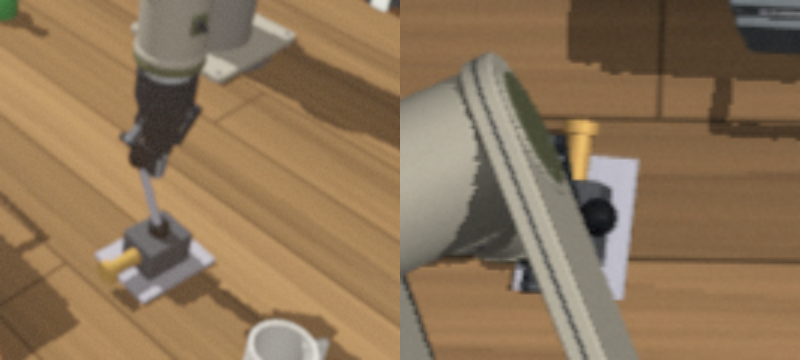

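The lever leans fully towards the dryer, with the knob at (598,216) in the right half, and has been held for over 2 s. I back away.

Call:
arm_command --targets '[[[0,0,0,0,0,0,-1],[0,0.02,0,0,0,0,-1],[0,0.02,0,0,0,0,-1],[0.001,0.02,0,0,0,0,-1],[0,0.03,0,0,0,0,-1],[0,0.03,0,0,0,0,-1],[0,0,0.04,0,0,0,-1],[0,0,0.05,0,0,0,-1],[0,0,0.02,0,0,0,-1],[0,0,0,0,0,0,-1]]]'

```text
time: 53.25
tool_pos: [480.3, 411.0, 250.6]
tcp_rot: [179.8, -0.1, 87.9]
ft_force: [-0.7, 0.9, -0.3]
finger_gap: -0.0
grip_force: 0.0
```

```bash
python3 - <<'E'
from h import *
s=status.sense();print(s["tool_pos"],s["ft_force"])
sc=viewer.snapshot("scene")[:,:,::-1];t=viewer.snapshot("top")[:,:,::-1]
cv2.imwrite("pics/s14.png",np.hstack([cv2.resize(sc[150:390,200:500],(400,320)),cv2.resize(t[150:330,140:365],(400,320))]))
E
```

```text
[480.302709   411.02788191 250.57070711] [-0.66798981  0.86887621 -0.31358904]
```

View pics/s14.png

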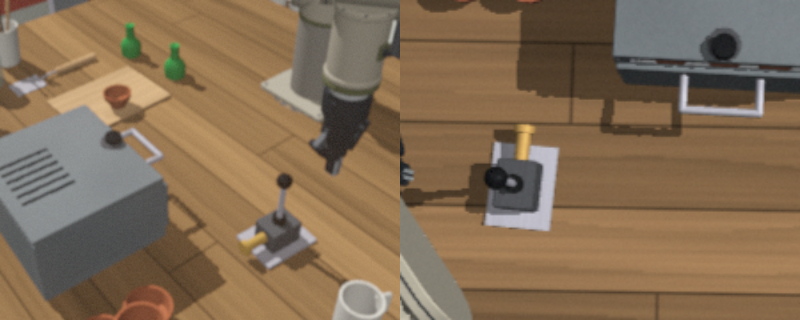

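The lever is upright again with its knob at (497,178), the tray is shut with its bar at the starting pixel, and the arm is clear.

```bash
python3 -c "
from bench import job
print(job.hand_in())"
```

```text
the job is handed in; nothing more can be done
None
```

I handed the job in at about 53 s of the 210 s: all five terracotta vases stood upright in the tray, the release was pressed and the tray pushed home, and the purge lever was held over towards the dryer for over 2 s and sprang back; the last vase check was just after the release press, as they can't be seen with the tray shut.

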